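Clear the misplaced hydrometer from its case

TASK

Open the lid of the hydrometer case wide and leave it standing open, and check the tubes against the foam: blue-capped tubes belong in the blue bays, the green-capped tube in a green bay. Take out only the one blue-capped tube that lies in a green bay, find out which of its ends is the heavy one, and gently stand it upright, heavy end down, on the floor of the caddy's empty compartment. Leave the other tubes as they lie, and do not disturb the bowl, the spray bottle or the clay knife.

Things in the scene. Friction and masses are not known exactly. Their poses are not given: they have to be found in the camera images.
- lid (a joint): lid of the flat plywood case, angle in rad: 0 shut, grows as it opens, stop at 1.8. A stiff hinge: it stays at any angle; moving it takes about 4 N at the knob. May start slightly ajar
- lid_knob (a point): centre of the wooden ball knob, 26 mm in diameter, on the lid's outer face near its front edge: 24 mm above that face, 196 mm from the hinge line, 22 mm in from the front edge, half-way along the lid. Lid 218 x 286 x 10 mm
- lid_hinge (a point): middle of the lid's hinge line, on the case's rear top edge, 56 mm above the table; its y axis runs along the hinge and does not turn with the lid; shut, the knob lies towards its -x; the knob moves in a circle about this line, up and over towards the rear
- case_floor (a point): centre of the case's inner floor, 6 mm above the table. Case 218 mm (its x axis, front to rear: the hinge is at +x) by 286 mm (its y axis), walls 8 mm thick and 56 mm high, fixed to the table; the tubes lie along its x axis, side by side. The table between case and caddy is clear, over 150 mm wide
- tube_a_mid (a point): hydrometer tube with blue caps: opaque white square barrel 28 x 28 mm, a blue cap 36 x 36 x 22 mm on each end, 180 mm long over all, 0.17 to 0.28 kg. The point is its centre; x axis along the barrel. A hidden weight lies in one end, which differs from tube to tube and is neither marked nor told by the axes; the centre of mass is about 30 mm from the middle
- tube_b_mid (a point): hydrometer tube with blue caps: opaque white square barrel 28 x 28 mm, a blue cap 36 x 36 x 22 mm on each end, 180 mm long over all, 0.17 to 0.28 kg. The point is its centre; x axis along the barrel. A hidden weight lies in one end, which differs from tube to tube and is neither marked nor told by the axes; the centre of mass is about 30 mm from the middle
- tube_c_mid (a point): hydrometer tube with blue caps: opaque white square barrel 28 x 28 mm, a blue cap 36 x 36 x 22 mm on each end, 180 mm long over all, 0.17 to 0.28 kg. The point is its centre; x axis along the barrel. A hidden weight lies in one end, which differs from tube to tube and is neither marked nor told by the axes; the centre of mass is about 30 mm from the middle
- tube_d_mid (a point): hydrometer tube with green caps: opaque white square barrel 28 x 28 mm, a green cap 36 x 36 x 22 mm on each end, 180 mm long over all, 0.17 to 0.28 kg. The point is its centre; x axis along the barrel. A hidden weight lies in one end, which differs from tube to tube and is neither marked nor told by the axes; the centre of mass is about 30 mm from the middle
- bay_blue_1_mid (a point): blue bay: blue foam insert 200 x 60 mm in the case, top 46 mm above the table, pocket 186 x 40 mm, 36 mm deep. The point is where a packed tube's centre lies, 18 mm above the pocket floor, 28 mm above the table; x axis along the pocket, y across to the next bay
- bay_blue_2_mid (a point): blue bay like the others: blue foam. The four inserts lie side by side, 60 mm apart, in any order. A finger well 52 mm long (along x) cuts across the middle of all four, down to the pocket floor, 10 mm above the table; elsewhere the tubes are sunk flush with their caps
- bay_green_1_mid (a point): green bay: green foam insert 200 x 60 mm in the case, top 46 mm above the table, pocket 186 x 40 mm, 36 mm deep. The point is where a packed tube's centre lies, 18 mm above the pocket floor, 28 mm above the table; x axis along the pocket, y across to the next bay
- bay_green_2_mid (a point): green bay like the others: green foam. The four inserts lie side by side, 60 mm apart, in any order. A finger well 52 mm long (along x) cuts across the middle of all four, down to the pocket floor, 10 mm above the table; elsewhere the tubes are sunk flush with their caps
- caddy_free (a point): centre of the floor of the empty compartment of a wooden tool caddy fixed to the table; 6 mm above the table, z up. Compartment 56 x 56 mm inside, walls 5 mm thick, rim 60 mm above the table. The like compartment next to it, 61 mm towards this point's -y, is full of short tools up to 84 mm above the table. A tube standing in it has its centre 90 mm above this point
- clay_bowl: grey clay bowl, 110 mm across, 55 mm high, bystander; origin under its centre
- spray_bottle: white spray bottle with red trigger, 80 mm across, 220 mm high, bystander; origin under its centre
- clay_knife: flat wooden clay knife, 155 x 20 x 8 mm, lying, bystander; origin under its handle
Not all that is in view belongs to the job. What is shaped like the part that bears caddy_free but yellow is not meant.

How it is judged:
By the outcome, as a careful person would: the job done as asked, in the order asked, and still so for the second after the job is handed in, with the robot touching nothing.
It also fails if it takes over 72 s, if anything falls off the work surface, if the arm or the gripper's body presses on something with over 40 N, if the wrist force passes 120 N, or if a joint passes its speed limit or range.

ROBOT

A 6-joint arm with a two-finger parallel gripper is mounted at the origin on the work surface. World frame = base frame: x ahead of the robot, y to its left, z up, the work surface at z = 0. Lengths are in m, angles in rad, forces in N, time in s.
With the tool pointing down it reaches from about 0.225 to 0.875 m from the base axis. Payload 3.4 kg.
Tool frame: the origin (TCP) lies between the finger pads; the fingertips stand 25 mm ahead of it and the grasp point (between the pads) lies 6 mm ahead of it; z points along the fingers, y is the line along which they close (so a half turn about z gives the same grasp; the last joint's range is limited). The gripper opens to 85 mm and grips with 20 to 120 N. Pads are 22 mm wide; open, the fingers measure 114 mm over their backs; the gripper's body (76 mm by 85 mm) begins 54 mm behind the grasp point. The pads swing forward as they close: fully open they stand 13 mm farther back than shut.
Start: joints at [-0.121, 0.276, 1.505, -0, 1.361, -0.121], TCP at [0.575, -0, 0.256] pointing down, gripper open.
Joint ranges: [-2.89, 2.89], [-0.75, 2.08], [0.22, 2.7], [-1.18, 4.32], [0.11, 2.71], [-2.7, 2.7]. Speed limits (rad/s): [2.57, 2.57, 3.14, 3.14, 3.14, 3.14].

INTERFACE

Orientations are given as a unit quaternion [w, x, y, z].
In Python, from rig import manip, cams, ticket gives the robot as it stands.
- The arm moves only by the tool step_arm, never from a script. Its argument "increments" is a list of rows, each an object with "dp": the shift along the world's x, y, z each as a share of 0.2 m, from -1 to 1, a list of three; "yaw": the turn about the world's z as a share of 0.15 rad, from -1 to 1; "grip": the opening, from 0 (shut) to 1 (fully open). In form: [{"dp": [tx, ty, tz], "yaw": yaw, "grip": grip}, ...]. A call has 1 to 5 rows; each row shifts and turns the commanded pose from where the row before left it; what a row does not reach is not made up. A row lasts 1/8 s, in which the tool goes at most 62.5 mm and 10.7 degrees, less where a joint would pass 70% of its speed; a pose out of reach is approached as far as the arm can. A call with a number of a shift or a turn outside -1 to 1 is refused whole. A call with a gripper value outside its range is refused whole. The fingers move at their own pace and stop on an object; "squeeze" is the grip in N (left out, the last holds). Time passes only in rows, so rows that do not move let the fingers close. It gives the time, the measured TCP pose, the force, the opening and the grip force at its end, in the units of the state.
- manip.get_state(): the state, without advancing time (a new reading comes with each control period).
- cams.get_image(name): name is "scene" or "side" or "wrist"; returns the picture (400x640x3 uint8, blue, green, red); there is no depth.
- cams.get_calibration(name): a dict with "fx", "fy", "cx", "cy" (pixels), "extrinsics" (4x4, takes a point from camera to world coordinates). Camera axes: x right, y up, looking along -z (the intrinsics and any distortion apply to the point x, -y, -z); pixel columns grow to the right and rows downward; lengths in m; the calibration is good to about 2 mm. A picture is of the moment at which its call begins: read the wrist's pose just before it. get_calibration takes no time and is no camera call; for the wrist camera it gives the pose at the moment of the call.
- ticket.sign_off(): hands the job in; it is judged then, once.
The state is a dict: "clock": time; "qpos": joint angles; "qd": joint speeds; "effort": joint torques, N m; "position": TCP position; "ee_rot": TCP orientation; "contact_force": force on the tool from outside, world axes, zero at the start; "moment": the same for the moment, N m; "width": finger opening in m; "gripper_force": force on a finger pad.
Only numpy, scipy, OpenCV 4.12 (cv2) and the standard library are available. Lean on these libraries where they do the work, as an engineer would, in place of code of your own. Each camera call takes 0.05 s, during which the arm holds its last target. There are 200 camera calls.

## Working session

There is one attempt and no reset: what is moved stays moved. The work goes in short steps, Python scripts to look and compute and a tool call to move; the robot and the scene stay as the last step left them, time stands still between calls to the robot, and variables do not carry over. Pictures are saved under pics/ and viewed, at most 13 in all, crops included, and the job is handed in when it is done.

Besides the shell and the picture viewer there is one more tool, called after "Emit:" in YAML: its name, and indented under it one key for each argument. step_arm: Moves the arm, as the interface text tells. Shift numbers are shares of 0.2 m and turn numbers shares of 0.15 rad, none past 1 either way. Its arguments: {"type":"object","properties":{"increments":{"type":"array"},"squeeze":{"type":"number"}},"required":["increments"]}

```bash
ls; mkdir -p pics; python3 - <<'E'
from rig import manip,cams
import cv2,json
for n in ("scene","side"):
    cv2.imwrite(f"pics/{n}0.png",cams.get_image(n)); c=cams.get_calibration(n); print(n,{k:(v if not hasattr(v,'tolist') else v.tolist()) for k,v in c.items()})
print(manip.get_state())
E
```

```text
pics
scene {'fx': 385.21944513057014, 'fy': 385.21944513057014, 'cx': 317.9326039121808, 'cy': 200.49351589942333, 'extrinsics': [[0.8255515220520125, -0.44973097220913016, 0.34089109268714535, 0.9430375657055262], [0.564270507163089, 0.6493157552804951, -0.5098900319582943, -0.6210597224489688], [0.007967382475801164, 0.6132952817202744, 0.7898135338395599, 0.9891811952395279], [0.0, 0.0, 0.0, 1.0]]}
side {'fx': 497.49827655577343, 'fy': 497.49827655577343, 'cx': 324.2571838311184, 'cy': 196.81198412038697, 'extrinsics': [[0.9658384333445722, 0.16532036519920984, -0.19956276587806215, 0.3183009097437175], [-0.259117789151946, 0.604932318583693, -0.7529374882936597, -0.9581121909168768], [-0.0037539338712927616, 0.7789262267913164, 0.6271043303925851, 0.8176429246505847], [0.0, 0.0, 0.0, 1.0]]}
{'clock': 0.1, 'qpos': array([-1.20997023e-01,  2.76520022e-01,  1.50598881e+00, -1.23848244e-05,
        1.36070834e+00, -1.21024121e-01]), 'qd': array([ 0.00069221, -0.00346178, -0.00188983,  0.00035335, -0.00130203,
        0.00013319]), 'effort': array([ 1.55745878e-03, -4.17697620e+01, -2.46405226e+01, -1.74112388e-04,
        5.80947395e-03,  2.85749664e-07]), 'position': array([5.74574478e-01, 4.39198424e-05, 2.55539934e-01]), 'ee_rot': array([-6.35754352e-04,  7.07096051e-01,  7.07117045e-01, -5.05588147e-04]), 'contact_force': array([ 0.68677993,  0.17927312, -0.99245157]), 'moment': array([-0.01083361,  0.0598446 ,  0.03378254]), 'gripper_force': 0.0, 'width': 0.08543108791338733}
```

View pics/scene0.png

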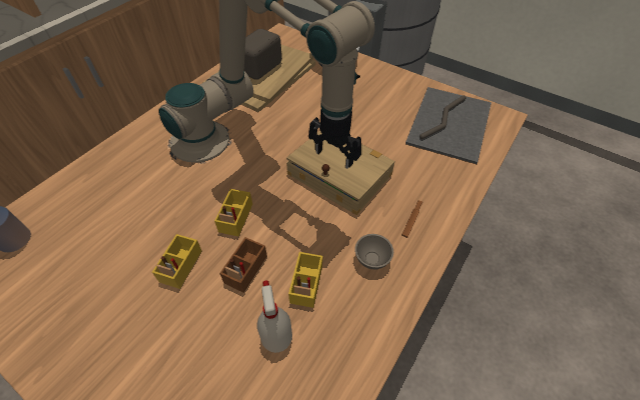

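View pics/side0.png

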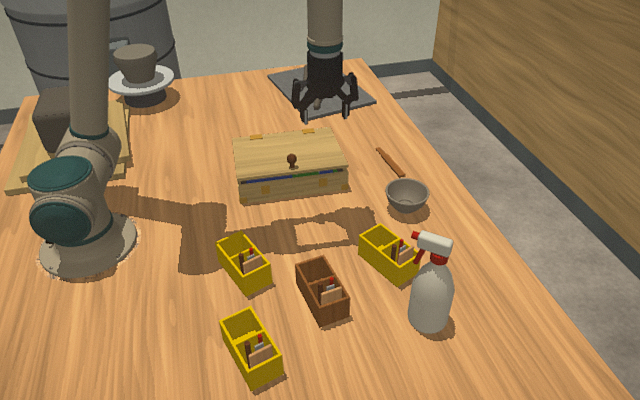

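```bash
cat > h.py <<'E'
import numpy as np, cv2
from rig import manip,cams
def ray(n,uv,c=None):
    c=c or cams.get_calibration(n); E=np.array(c["extrinsics"])
    d=np.array([(uv[0]-c["cx"])/c["fx"],-(uv[1]-c["cy"])/c["fy"],-1])
    return E[:3,3],E[:3,:3]@d
def onz(n,uv,z,c=None):
    o,d=ray(n,uv,c); return o+d*(z-o[2])/d[2]
def tri(a,b):
    (o,d),(p,e)=a,b
    s=np.linalg.lstsq(np.c_[d,-e],p-o,rcond=None)[0]
    x,y=o+d*s[0],p+e*s[1]; return (x+y)/2,np.linalg.norm(x-y)
def proj(n,P,c=None):
    c=c or cams.get_calibration(n); q=np.linalg.inv(np.array(c["extrinsics"]))@np.r_[P,1]
    return np.array([c["cx"]-c["fx"]*q[0]/q[2],c["cy"]+c["fy"]*q[1]/q[2]])
E
python3 - <<'E'
import cv2,numpy as np
from h import *
a=cv2.imread("pics/scene0.png");b=cv2.imread("pics/side0.png")
def crop(im,u,v,w,h,s): return cv2.resize(im[v:v+h,u:u+w],(w*s,h*s),interpolation=cv2.INTER_CUBIC)
m=np.vstack([np.hstack([crop(a,280,130,130,90,3),crop(b,225,120,130,90,3)]),np.hstack([crop(a,200,215,130,90,3),crop(b,280,245,130,90,3)])])
cv2.imwrite("pics/m0.png",m)
print(tri(ray("scene",(326,169)),ray("side",(292,158))))
E
```

```text
(array([0.50856499, 0.07136989, 0.10169481]), np.float64(0.00486446222623927))
```

View pics/m0.png

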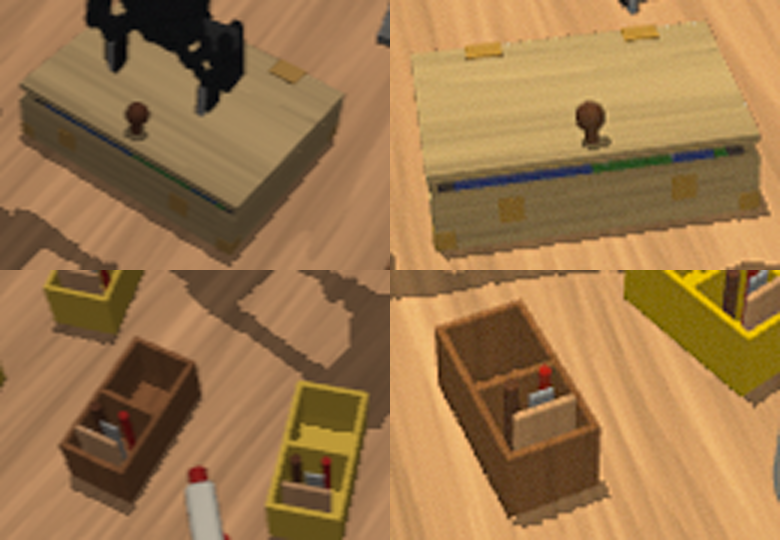

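```bash
python3 - <<'E'
from h import *
np.set_printoptions(precision=4,suppress=True)
s=[onz("side",p,.06)[:2] for p in [(295.7,263.7),(323.7,255.7),(350,299),(322,307.3)]]
t=[onz("scene",p,.06)[:2] for p in [(245.7,238.3),(266.7,246.3),(242.3,283),(221,274)]]
for q in(s,t):
    q=np.array(q);print(q,np.linalg.norm(q-np.roll(q,-1,0),axis=1))
    f=(q[0]+q[1])/2;n=(q[2]+q[3])/2;u=(f-n)/np.linalg.norm(f-n);print("free",(f+n)/2+u*.0305,"dir",u,np.arctan2(u[1],u[0]), q[0]-q[1], q[3]-q[2])
print("case side rear top",onz("side",(233.3,139.3),.066),onz("side",(333,127),.066))
print("front bottom",onz("side",(240,204),0),onz("side",(350.3,191),0),"scene",onz("scene",(287.3,176.7),0),onz("scene",(357.3,217.3),0))
print(onz("scene",(394,163),.066),tri(ray("scene",(326,168)),ray("side",(291.5,158))))
E
```

```text
[[ 0.4445 -0.2472]
 [ 0.5068 -0.2402]
 [ 0.5258 -0.366 ]
 [ 0.4684 -0.3712]] [0.0626 0.1273 0.0576 0.1263]
free [ 0.4812 -0.2761] dir [-0.169   0.9856] 1.7406111568521596 [-0.0622 -0.0071] [-0.0574 -0.0052]
[[ 0.4503 -0.2497]
 [ 0.5158 -0.2364]
 [ 0.5335 -0.3592]
 [ 0.4699 -0.3716]] [0.0668 0.1241 0.0649 0.1235]
free [ 0.4878 -0.2741] dir [-0.1509  0.9886] 1.7222554151014369 [-0.0655 -0.0133] [-0.0637 -0.0124]
case side rear top [0.3773 0.2614 0.066 ] [0.6663 0.2513 0.066 ]
front bottom [0.3614 0.0523 0.    ] [0.6517 0.0291 0.    ] scene [0.3722 0.0429 0.    ] [0.6558 0.0328 0.    ]
[0.6622 0.2463 0.066 ] (array([0.507 , 0.0739, 0.1014]), np.float64(0.0025490240564115265))
```

Emit:
step_arm:
  increments:
    - {"dp": [-0.11,0.1,-0.1],"yaw": -0.1,"grip": 0.8}
    - {"dp": [-0.11,0.1,-0.1],"yaw": -0.1,"grip": 0.8}
    - {"dp": [-0.1,0.1,-0.05],"yaw": -0.1,"grip": 0.8}
    - {"dp": [0,0,0],"yaw": 0,"grip": 0.8}

```text
clock: 0.6
position: [0.5087, 0.061, 0.2052]
ee_rot: [-0.001, 0.722, 0.692, -0.001]
contact_force: [0.6, 0.3, -0.2]
width: 0.0682
gripper_force: 0.0
```

```bash
python3 - <<'E'
from h import *
print(manip.get_state()["position"])
c=cams.get_calibration("wrist");print(np.round(np.array(c["extrinsics"]),3).tolist())
cv2.imwrite("pics/w1.png",cams.get_image("wrist")); print(proj("wrist",[.509,.071,.1014],c))
E
```

```text
[0.50869123 0.0610196  0.20519539]
[[0.999, 0.039, 0.018, 0.513], [-0.043, 0.946, 0.321, 0.144], [-0.004, -0.321, 0.947, 0.323], [0.0, 0.0, 0.0, 1.0]]
[317.53379048 190.88399112]
```

View pics/w1.png

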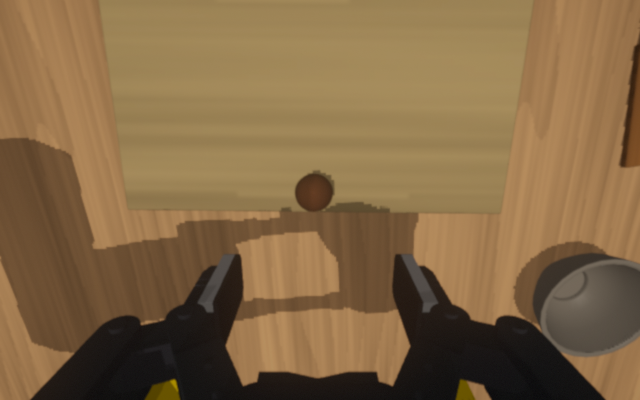

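Emit:
step_arm:
  increments:
    - {"dp": [-0.01,0.05,-0.2],"yaw": 0,"grip": 0.8}
    - {"dp": [0,0,-0.2],"yaw": 0,"grip": 0.8}
    - {"dp": [0,0,-0.07],"yaw": 0,"grip": 0.3}
    - {"dp": [0,0,0],"yaw": 0,"grip": 0.2}
    - {"dp": [0,0,0],"yaw": 0,"grip": 0.2}
  squeeze: 40

```text
clock: 1.27
position: [0.5058, 0.0696, 0.1122]
ee_rot: [-0.003, 0.723, 0.691, -0.003]
contact_force: [-5.9, -0.8, -3.7]
width: 0.0235
gripper_force: 39.3
```

Emit:
step_arm:
  increments:
    - {"dp": [0,0.022,0.082],"yaw": 0,"grip": 0.2}
    - {"dp": [0,0.03,0.08],"yaw": 0,"grip": 0.2}
    - {"dp": [0.002,0.044,0.09],"yaw": 0,"grip": 0.2}
    - {"dp": [0.003,0.052,0.085],"yaw": 0,"grip": 0.2}
    - {"dp": [0.003,0.06,0.079],"yaw": 0,"grip": 0.2}

```text
clock: 1.9
position: [0.508, 0.1121, 0.196]
ee_rot: [-0.002, 0.723, 0.691, -0.002]
contact_force: [-3.4, 2.9, -8.6]
width: 0.0232
gripper_force: 39.5
```

Emit:
step_arm:
  increments:
    - {"dp": [0.005,0.104,0.106],"yaw": 0,"grip": 0.2}
    - {"dp": [0.005,0.119,0.09],"yaw": 0,"grip": 0.2}
    - {"dp": [0.005,0.131,0.07],"yaw": 0,"grip": 0.2}
    - {"dp": [0.006,0.14,0.05],"yaw": 0,"grip": 0.2}
    - {"dp": [0.004,0.097,0.022],"yaw": 0,"grip": 0.2}

```text
clock: 2.52
position: [0.5142, 0.2297, 0.2642]
ee_rot: [0.0, 0.723, 0.691, -0.002]
contact_force: [-3.9, -3.0, -2.8]
width: 0.0235
gripper_force: 39.9
```

Emit:
step_arm:
  increments:
    - {"dp": [0.004,0.098,0.012],"yaw": 0,"grip": 0.2}
    - {"dp": [0.007,0.149,0],"yaw": 0,"grip": 0.2}
    - {"dp": [0.004,0.099,-0.013],"yaw": 0,"grip": 0.2}
    - {"dp": [0.004,0.097,-0.022],"yaw": 0,"grip": 0.2}
    - {"dp": [0,0,0],"yaw": 0,"grip": 0.2}

```text
clock: 3.15
position: [0.5199, 0.3196, 0.2584]
ee_rot: [0.0, 0.722, 0.692, 0.0]
contact_force: [-0.4, 0.4, 0.1]
width: 0.017
gripper_force: 0.0
```

```bash
python3 - <<'E'
from h import *
a,b=[cams.get_image(n) for n in("scene","side")]
cv2.imwrite("pics/m1.png",np.hstack([cv2.resize(a[50:250,250:450],(400,400)),cv2.resize(b[20:220,200:400],(400,400))]))
E
```

```text
(no output)
```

View pics/m1.png

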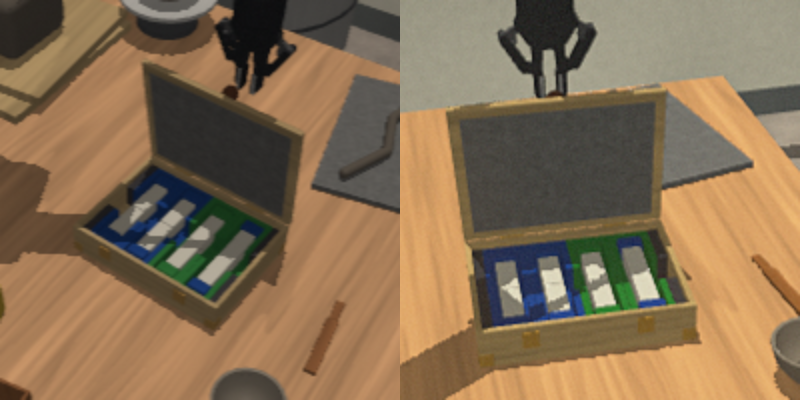

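```bash
python3 - <<'E'
from h import *
np.set_printoptions(precision=4,suppress=True)
print(tri(ray("scene",(322.5,82)),ray("side",(224.5,76.5))),tri(ray("scene",(400.5,115)),ray("side",(332,65.5))))
b=cams.get_image("side");hsv=cv2.cvtColor(b,cv2.COLOR_BGR2HSV)
m=cv2.inRange(hsv,(0,0,90),(179,60,255))
roi=np.zeros_like(m);roi[135:190,235:345]=255;m&=roi
n,l,s,c=cv2.connectedComponentsWithStats(m)
for i in range(1,n):
    if s[i,4]>60:print(s[i],c[i],onz("side",c[i],.042))
E
```

```text
(array([0.3764, 0.2435, 0.2641]), np.float64(0.0005996919702372097)) (array([0.6542, 0.2303, 0.2693]), np.float64(0.006275836420500126))
[311 143  19  28 314] [319.1879 156.7006] [0.5974 0.1476 0.042 ]
[291 146  17  28 302] [298.1689 159.649 ] [0.5382 0.1489 0.042 ]
[269 148  16  28 298] [276.2718 161.7081] [0.4785 0.1551 0.042 ]
[247 150  15  29 295] [254.3254 164.2576] [0.4188 0.1589 0.042 ]
```

Emit:
step_arm:
  increments:
    - {"dp": [0,0,0.25],"yaw": 0,"grip": 0}
    - {"dp": [0,0,0.2],"yaw": 0,"grip": 0}
    - {"dp": [-0.01,-0.25,0],"yaw": 0,"grip": 0}
    - {"dp": [-0.01,-0.25,0],"yaw": 0,"grip": 0}
    - {"dp": [0,-0.15,0],"yaw": 0,"grip": 0}

```text
clock: 3.92
position: [0.5151, 0.1855, 0.3492]
ee_rot: [0.001, 0.724, 0.69, 0.0]
contact_force: [0.1, 0.2, -0.6]
width: 0.0001
gripper_force: 0.0
```

Emit:
step_arm:
  increments:
    - {"dp": [0,0,-0.25],"yaw": 0,"grip": 0}
    - {"dp": [0,0,-0.25],"yaw": 0,"grip": 0}
    - {"dp": [0,0.15,0],"yaw": 0,"grip": 0}
    - {"dp": [0,0.12,0],"yaw": 0,"grip": 0}
    - {"dp": [0,0.1,0],"yaw": 0,"grip": 0}

```text
clock: 4.55
position: [0.5154, 0.2618, 0.2484]
ee_rot: [0.001, 0.723, 0.691, -0.001]
contact_force: [-0.2, -2.2, -0.7]
width: -0.0001
gripper_force: 0.0
```

Emit:
step_arm:
  increments:
    - {"dp": [0,0.1,0],"yaw": 0,"grip": 0}
    - {"dp": [0,0,0],"yaw": 0,"grip": 0}
    - {"dp": [0,-0.25,0],"yaw": 0,"grip": 0.3}
    - {"dp": [0.2,-0.25,0],"yaw": 0,"grip": 0.5}
    - {"dp": [0.2,-0.15,-0.1],"yaw": 0,"grip": 0.54}

```text
clock: 5.18
position: [0.5964, 0.1518, 0.2311]
ee_rot: [0.002, 0.723, 0.691, 0.003]
contact_force: [1.5, 0.4, 0.1]
width: 0.0462
gripper_force: 0.0
```

```bash
python3 - <<'E'
from h import *
for _ in range(3): cams.get_image("scene")
print(manip.get_state()["position"])
c=cams.get_calibration("wrist")
im=cams.get_image("wrist");cv2.imwrite("pics/w2.png",im)
c["extrinsics"]=np.array(c["extrinsics"]).tolist();import json;json.dump({k:(v if isinstance(v,list) else float(v)) for k,v in c.items() if k in("fx","fy","cx","cy","extrinsics")},open("w2.json","w"))
print(proj("wrist",[.5974,.1476,.042],c))
M=[]
for _ in range(8): 
    cams.get_image("scene"); s=manip.get_state(); M.append(np.r_[s["contact_force"],s["moment"]])
print(np.mean(M,0).round(3),np.std(M,0).round(3))
E
```

```text
[0.59562567 0.15154666 0.22736412]
[319.68929722 177.57540773]
[0.152 0.101 0.065 0.001 0.001 0.001] [0.728 0.411 0.7   0.021 0.036 0.023]
```

View pics/w2.png

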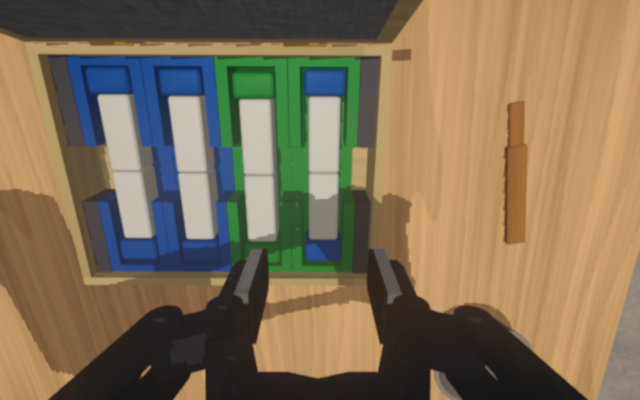

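```bash
python3 - <<'E'
from h import *
import json;c=json.load(open("w2.json"))
im=cv2.imread("pics/w2.png")
a,b=onz("wrist",(324,97),.042,c),onz("wrist",(322.5,240),.042,c)
print(a,b,(a+b)/2,np.linalg.norm(a-b),np.arctan2(*(a-b)[1::-1]))
for u in (104,338):
  pass
a,b=onz("wrist",(118,95),.042,c),onz("wrist",(138,239),.042,c);print(a,b,np.linalg.norm(a-b),np.arctan2(*(a-b)[1::-1]))
print(np.arctan2(*np.array(c["extrinsics"])[[1,0],0]))
for p in[(375,147),(375,195)]: print(onz("wrist",p,.046,c))
E
```

```text
[0.60439906 0.21892779 0.042     ] [0.59720653 0.08383081 0.042     ] [0.60080279 0.1513793  0.042     ] 0.1352883086028442 1.517606770718172
[0.42862356 0.22908282 0.042     ] [0.41618213 0.0935264  0.042     ] 0.13612616549967127 1.4792722732717842
-0.04845438156224522
[0.64755993 0.17443802 0.046     ]
[0.64781085 0.12954928 0.046     ]
```

Emit:
step_arm:
  increments:
    - {"dp": [0.025,0,-0.25],"yaw": 0,"grip": 0.54}
    - {"dp": [0,0,-0.25],"yaw": 0,"grip": 0.54}
    - {"dp": [0,0,-0.25],"yaw": 0,"grip": 0.54}
    - {"dp": [0,0,-0.18],"yaw": 0,"grip": 0.54}
    - {"dp": [0,0,0],"yaw": 0,"grip": 0.54}

```text
clock: 6.4
position: [0.597, 0.1536, 0.0399]
ee_rot: [-0.002, 0.723, 0.691, -0.003]
contact_force: [-0.7, 0.1, 0.2]
width: 0.0462
gripper_force: 0.0
```

Emit:
step_arm:
  increments:
    - {"dp": [0,0,0],"yaw": 0,"grip": 0.25}
    - {"dp": [0,0,0],"yaw": 0,"grip": 0.25}
    - {"dp": [0,0,0],"yaw": 0,"grip": 0.25}
  squeeze: 60

```text
clock: 6.78
position: [0.6006, 0.1539, 0.0443]
ee_rot: [0.001, 0.723, 0.691, 0.001]
contact_force: [-0.1, -0.2, 3.8]
width: 0.027
gripper_force: 61.4
```

Emit:
step_arm:
  increments:
    - {"dp": [0,0,0.05],"yaw": 0,"grip": 0.25}
    - {"dp": [0,0,0.1],"yaw": 0,"grip": 0.25}
    - {"dp": [0,0,0.2],"yaw": 0,"grip": 0.25}
    - {"dp": [0,-0.1,0.15],"yaw": 0,"grip": 0.25}
    - {"dp": [0,-0.15,0.1],"yaw": 0,"grip": 0.25}

```text
clock: 7.4
position: [0.5999, 0.1038, 0.165]
ee_rot: [0.001, 0.722, 0.692, 0.001]
contact_force: [0.0, -0.8, -2.8]
width: 0.0269
gripper_force: 61.0
```

```bash
python3 - <<'E'
from h import *
M=[]
for i in range(10):
    im=cams.get_image("side" if i%2 else "scene"); s=manip.get_state(); M.append(np.r_[s["contact_force"],s["moment"]])
M=M[3:];print(s["position"],s["width"],np.mean(M,0).round(3),np.std(M,0).round(3))
w=cams.get_image("wrist")
cv2.imwrite("pics/m2.png",np.hstack([cv2.resize(im[0:300,150:450],(400,400)),cv2.resize(w,(400,250),interpolation=3) if 0 else cv2.resize(w[:, 120:520],(400,400))]))
E
```

```text
[0.59898168 0.10422838 0.16170646] 0.02683259449934552 [-2.090e-01  5.000e-02 -1.908e+00  5.300e-02 -1.800e-02  1.000e-03] [0.795 0.496 0.794 0.045 0.015 0.028]
```

View pics/m2.png

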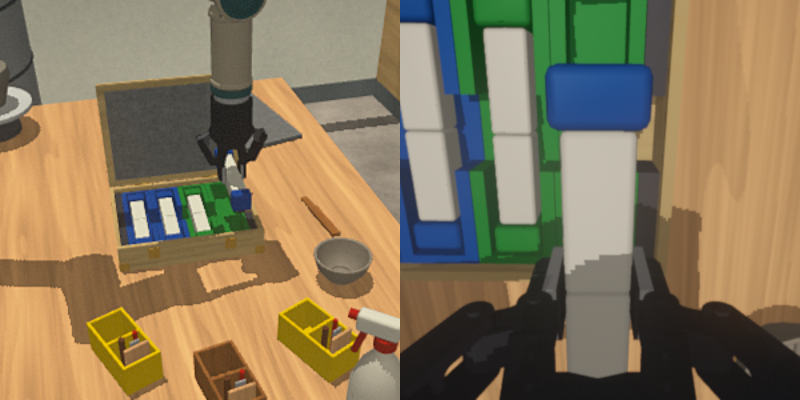

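Emit:
step_arm:
  increments:
    - {"dp": [-0.07,-0.15,0],"yaw": 0,"grip": 0.25}
    - {"dp": [-0.12,-0.25,0],"yaw": 0,"grip": 0.25}
    - {"dp": [-0.13,-0.27,0],"yaw": 0,"grip": 0.25}
    - {"dp": [-0.12,-0.25,0],"yaw": 0,"grip": 0.25}
    - {"dp": [-0.08,-0.15,0],"yaw": 0,"grip": 0.25}

```text
clock: 8.57
position: [0.4943, -0.1121, 0.1624]
ee_rot: [-0.0, 0.723, 0.691, -0.0]
contact_force: [0.3, -0.5, -1.8]
width: 0.0267
gripper_force: 61.0
```

```bash
python3 - <<'E'
from h import *
M=[]
for i in range(24):
    im=cams.get_image("side" if i%2 else "scene"); s=manip.get_state(); M.append(np.r_[s["contact_force"],s["moment"]])
    if i==22: sc=im
M=M[3:];print(s["position"],s["width"],np.mean(M,0).round(3),(np.std(M,0)/21**.5).round(3))
for n,i in(("scene",sc),("side",im)):
    h=cv2.cvtColor(i,cv2.COLOR_BGR2HSV);m=cv2.inRange(h,(105,120,40),(130,255,255))
    k,l,st,c=cv2.connectedComponentsWithStats(m)
    for j in range(1,k):
        if st[j,4]>25: print(n,st[j],c[j].round(1))
    cv2.imwrite(f"pics/{n}3.png",i)
E
```

```text
[ 0.49548163 -0.11045814  0.16255795] 0.026918832089040706 [ 0.038  0.188 -1.939  0.064 -0.005 -0.006] [0.095 0.101 0.111 0.007 0.007 0.007]
scene [298 134  58  48 773] [326.6 156.7]
scene [298 171  12  16  86] [304.4 176.8]
scene [261 206  14  16 148] [267.2 213.6]
side [241 140  43  43 843] [261.2 159.5]
side [283 158   7  14  61] [285.9 165. ]
side [302 203  17  19 204] [309.9 211.6]
```

```bash
python3 - <<'E'
from h import *
print(tri(ray("scene",(267.2,213.6)),ray("side",(309.9,211.6))))
E
```

```text
(array([ 0.49100068, -0.19063157,  0.14503303]), np.float64(0.000922462403703162))
```

Emit:
step_arm:
  increments:
    - {"dp": [0,0,-0.15],"yaw": 0,"grip": 0.25}
    - {"dp": [0,0,-0.1],"yaw": 0,"grip": 0.25}
    - {"dp": [0,0,-0.08],"yaw": 0,"grip": 0.25}
    - {"dp": [0,0,-0.08],"yaw": 0,"grip": 0.25}
    - {"dp": [0,0,0],"yaw": 0,"grip": 0.25}

```text
clock: 10.4
position: [0.4946, -0.1102, 0.0795]
ee_rot: [-0.001, 0.723, 0.691, -0.001]
contact_force: [0.1, 0.2, -1.9]
width: 0.0266
gripper_force: 61.0
```

Emit:
step_arm:
  increments:
    - {"dp": [0,0,-0.1],"yaw": 0,"grip": 0.25}
    - {"dp": [0,0,-0.06],"yaw": 0,"grip": 0.25}
    - {"dp": [0,0,-0.04],"yaw": 0,"grip": 0.25}
    - {"dp": [0,0,-0.02],"yaw": 0,"grip": 0.25}
    - {"dp": [0,0,0],"yaw": 0,"grip": 0.25}

```text
clock: 11.02
position: [0.4955, -0.1104, 0.0365]
ee_rot: [0.0, 0.723, 0.691, 0.0]
contact_force: [-0.4, -0.1, -2.1]
width: 0.0272
gripper_force: 61.0
```

Emit:
step_arm:
  increments:
    - {"dp": [0,0,-0.01],"yaw": 0,"grip": 0.25}
    - {"dp": [0,0,-0.008],"yaw": 0,"grip": 0.25}
    - {"dp": [0,0,0],"yaw": 0,"grip": 0.25}

```text
clock: 11.4
position: [0.4959, -0.1105, 0.0343]
ee_rot: [0.001, 0.723, 0.691, 0.0]
contact_force: [-1.6, 0.8, 8.1]
width: 0.0266
gripper_force: 62.2
```

Emit:
step_arm:
  increments:
    - {"dp": [0,0,0],"yaw": 0,"grip": 0.65}
    - {"dp": [0,0,0],"yaw": 0,"grip": 0.65}
    - {"dp": [0,0,0.2],"yaw": 0,"grip": 0.65}
    - {"dp": [0,0,0.25],"yaw": 0,"grip": 0.65}
    - {"dp": [0.02,0.25,0.1],"yaw": 0,"grip": 0.65}

```text
clock: 12.02
position: [0.502, -0.0627, 0.1458]
ee_rot: [0.003, 0.724, 0.689, 0.001]
contact_force: [0.8, 0.6, 0.8]
width: 0.0557
gripper_force: 0.0
```

```bash
python3 - <<'E'
from h import *
for i in range(4): cams.get_image("side")
print(manip.get_state()["position"])
c=cams.get_calibration("wrist");w=cams.get_image("wrist");cv2.imwrite("pics/w4.png",w)
h=cv2.cvtColor(w,cv2.COLOR_BGR2HSV);m=cv2.inRange(h,(105,120,30),(130,255,255))
k,l,st,cc=cv2.connectedComponentsWithStats(m)
for j in range(1,k):
    if st[j,4]>100: print(st[j],cc[j].round(1),onz("wrist",cc[j],.036,c))
print(proj("wrist",[.5,-.0315,.036],c))
for n in("scene","side"):
    i=cams.get_image(n);h=cv2.cvtColor(i,cv2.COLOR_BGR2HSV);m=cv2.inRange(h,(105,120,40),(130,255,255))
    k,l,st,c=cv2.connectedComponentsWithStats(m)
    for j in range(1,k):
        if st[j,4]>25: print(n,st[j],c[j].round(1),onz(n,c[j],.025))
E
```

```text
[ 0.49945372 -0.05998635  0.14313688]
[ 103    0  215   15 3009] [213.7   6.5] [0.44421099 0.06511032 0.036     ]
[ 292  152   49   28 1341] [316.1 165.4] [ 0.50000441 -0.03305736  0.036     ]
[295 340  40  22 740] [315.6 351. ] [ 0.49267902 -0.19000182  0.036     ]
[315.97630075 163.19894749]
scene [310 134  46  48 626] [331.3 154.6] [0.45086782 0.19566665 0.025     ]
scene [300 199  10  14  72] [305.3 204.2] [ 0.50251525 -0.03353834  0.025     ]
scene [266 233  12  14 118] [271.6 239.2] [ 0.49620381 -0.19501399  0.025     ]
side [241 140  41  43 796] [260.1 160.3] [0.43967705 0.19820167 0.025     ]
side [288 169   4   9  26] [289.5 173.5] [0.50618757 0.11535509 0.025     ]
side [292 203  15  16  90] [298.2 207.3] [ 0.49766532 -0.02944081  0.025     ]
side [304 248  16  12 113] [310.8 253.1] [ 0.48975542 -0.19149455  0.025     ]
```

View pics/w4.png

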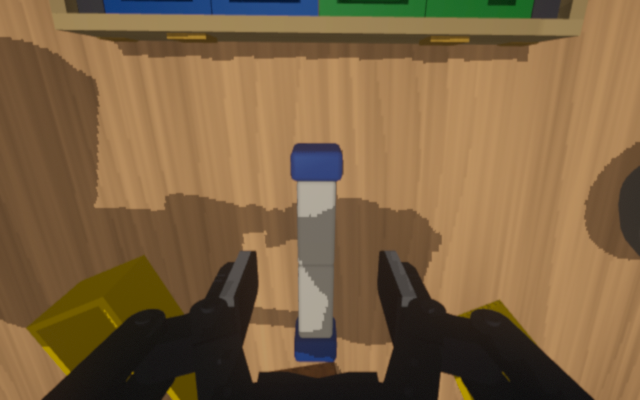

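Emit:
step_arm:
  increments:
    - {"dp": [0,0.14,-0.15],"yaw": 0,"grip": 0.65}
    - {"dp": [0,0,-0.25],"yaw": 0,"grip": 0.65}
    - {"dp": [0,0,-0.12],"yaw": 0,"grip": 0.65}
    - {"dp": [0,0,-0.05],"yaw": 0,"grip": 0.65}
    - {"dp": [0,0,0],"yaw": 0,"grip": 0.65}

```text
clock: 13.0
position: [0.4992, -0.0329, 0.0283]
ee_rot: [-0.001, 0.723, 0.691, -0.0]
contact_force: [-0.0, 0.2, 0.5]
width: 0.0554
gripper_force: 0.0
```

Emit:
step_arm:
  increments:
    - {"dp": [0,0,0],"yaw": 0,"grip": 0.3}
    - {"dp": [0,0,0],"yaw": 0,"grip": 0.3}
    - {"dp": [0,0,0],"yaw": 0,"grip": 0.3}
  squeeze: 25

```text
clock: 13.38
position: [0.5003, -0.0328, 0.0299]
ee_rot: [0.001, 0.723, 0.691, 0.001]
contact_force: [0.1, -2.1, 3.4]
width: 0.0354
gripper_force: 25.6
```

Emit:
step_arm:
  increments:
    - {"dp": [0,-0.01,0.1],"yaw": 0,"grip": 0.3}
    - {"dp": [0,-0.03,0.15],"yaw": 0,"grip": 0.3}
    - {"dp": [0,-0.06,0.2],"yaw": 0,"grip": 0.3}
    - {"dp": [0,-0.1,0.2],"yaw": 0,"grip": 0.3}
    - {"dp": [0,-0.1,0.15],"yaw": 0,"grip": 0.3}

```text
clock: 14.0
position: [0.4995, -0.0925, 0.1907]
ee_rot: [0.001, 0.723, 0.691, 0.001]
contact_force: [0.9, 0.1, -2.2]
width: 0.0354
gripper_force: 25.4
```

Emit:
step_arm:
  increments:
    - {"dp": [0,-0.05,0.15],"yaw": 0,"grip": 0.3}
    - {"dp": [0,0,0.1],"yaw": 0,"grip": 0.3}
    - {"dp": [0,0,0],"yaw": 0,"grip": 0.3}
    - {"dp": [0,0,0],"yaw": 0,"grip": 0.3}

```text
clock: 14.5
position: [0.4986, -0.1018, 0.2379]
ee_rot: [-0.001, 0.723, 0.691, -0.0]
contact_force: [-0.7, -0.4, -3.0]
width: 0.0356
gripper_force: 25.4
```

```bash
python3 - <<'E'
from h import *
I={}
for n in("scene","side"):
    i=cams.get_image(n);I[n]=i;h=cv2.cvtColor(i,cv2.COLOR_BGR2HSV);m=cv2.inRange(h,(105,120,40),(130,255,255))
    k,l,st,c=cv2.connectedComponentsWithStats(m)
    for j in range(1,k):
        if st[j,4]>25: print(n,st[j],c[j].round(1))
w=I["side"][60:310,200:450];s=I["scene"][60:310,180:430]
cv2.imwrite("pics/m5.png",np.hstack([cv2.resize(s,(400,400)),cv2.resize(w,(400,400))]))
M=[]
for i in range(10):
    cams.get_image("side"); t=manip.get_state(); M.append(np.r_[t["contact_force"],t["moment"]])
print(t["position"],np.mean(M,0).round(3))
E
```

```text
scene [306 134  50  48 678] [329.8 155.8]
scene [280 167  11  17  77] [286.2 172.4]
scene [239 205  16  19 185] [246.1 213.8]
side [241 141  51  42 960] [264.7 161.1]
side [295 147  17  19 118] [302.4 151.7]
side [308 193  20  22 218] [317.7 201.3]
[ 0.49950127 -0.10240542  0.2389077 ] [-1.490e-01 -1.000e-03 -1.533e+00  1.900e-01 -2.200e-02 -4.000e-03]
```

View pics/m5.png

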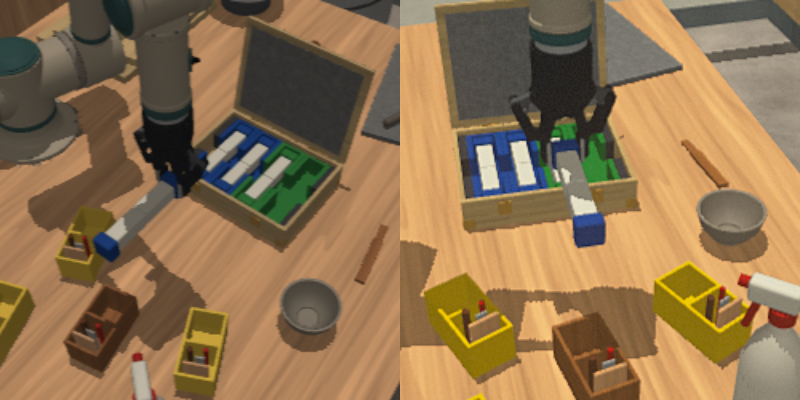

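Emit:
step_arm:
  increments:
    - {"dp": [0,0,0],"yaw": 0,"grip": 0.3}
    - {"dp": [0,0,0],"yaw": 0,"grip": 0.3}
    - {"dp": [0,0,0.3],"yaw": 0,"grip": 0.3}
    - {"dp": [0,0,0],"yaw": 0,"grip": 0.3}
    - {"dp": [0,0,0],"yaw": 0,"grip": 0.3}
  squeeze: 20

```text
clock: 15.72
position: [0.4993, -0.1023, 0.2988]
ee_rot: [0.0, 0.723, 0.691, 0.0]
contact_force: [-0.2, 0.2, -2.6]
width: 0.0358
gripper_force: 24.9
```

```bash
cat > chk.py <<'E'
from h import *
B={}
for n in("scene","side"):
    i=cams.get_image(n);h=cv2.cvtColor(i,cv2.COLOR_BGR2HSV);m=cv2.inRange(h,(105,120,40),(130,255,255))
    k,l,st,c=cv2.connectedComponentsWithStats(m)
    B[n]=[c[j] for j in range(1,k) if 20<st[j,4]<500]
p=manip.get_state()["position"]
for a in B["scene"]:
    for b in B["side"]:
        P,e=tri(ray("scene",a),ray("side",b))
        if e<.008 and np.linalg.norm(P-p)<.25: print(P.round(3),round(e,4))
M=[]
for i in range(8):
    cams.get_image("side"); t=manip.get_state(); M.append(np.r_[t["contact_force"],t["moment"]])
print(t["position"].round(4),t["width"],np.mean(M,0).round(3))
E
python3 chk.py
```

```text
[ 0.497 -0.106  0.299] 0.0009
[ 0.492 -0.257  0.266] 0.0075
[ 0.4994 -0.1024  0.2986] 0.03545187670617031 [ 0.021 -0.226 -1.99   0.186 -0.026  0.006]
```

Emit:
step_arm:
  increments:
    - {"dp": [0,0,-0.3],"yaw": 0,"grip": 0.3}
    - {"dp": [0,0,0.3],"yaw": 0,"grip": 0.3}
    - {"dp": [0,0,-0.3],"yaw": 0,"grip": 0.3}
    - {"dp": [0,0,0.3],"yaw": 0,"grip": 0.3}
    - {"dp": [0,0,0],"yaw": 0,"grip": 0.3}

```text
clock: 16.85
position: [0.4987, -0.1022, 0.2993]
ee_rot: [0.001, 0.723, 0.691, 0.0]
contact_force: [1.2, -0.5, -0.8]
width: 0.036
gripper_force: 23.0
```

```bash
python3 chk.py
```

```text
[ 0.498 -0.109  0.299] 0.0026
[ 0.495 -0.191  0.159] 0.0033
[ 0.4996 -0.1025  0.2987] 0.03578543611031716 [-1.900e-02  1.030e-01 -2.036e+00  1.250e-01 -5.000e-03  2.000e-03]
```

Emit:
step_arm:
  increments:
    - {"dp": [0,0.08,-0.28],"yaw": 0,"grip": 0.3}
    - {"dp": [0,-0.15,0.26],"yaw": 0,"grip": 0.3}
    - {"dp": [0,0.08,-0.28],"yaw": 0,"grip": 0.3}
    - {"dp": [0,-0.15,0.26],"yaw": 0,"grip": 0.3}
    - {"dp": [0,0,0],"yaw": 0,"grip": 0.3}

```text
clock: 17.98
position: [0.4989, -0.1315, 0.2909]
ee_rot: [0.001, 0.723, 0.691, -0.0]
contact_force: [0.9, -0.2, -0.7]
width: 0.0354
gripper_force: 22.0
```

```bash
python3 chk.py
```

```text
[ 0.498 -0.137  0.29 ] 0.0006
[ 0.498 -0.176  0.126] 0.0038
[ 0.4996 -0.1302  0.2908] 0.03568890577039036 [-1.290e-01 -8.700e-02 -1.653e+00  3.800e-02  1.200e-02  1.000e-03]
```

Emit:
step_arm:
  increments:
    - {"dp": [0,0.1,-0.28],"yaw": 0,"grip": 0.3}
    - {"dp": [0,-0.2,0.24],"yaw": 0,"grip": 0.3}
    - {"dp": [0,0,0],"yaw": 0,"grip": 0.3}
    - {"dp": [0,0,0],"yaw": 0,"grip": 0.3}

```text
clock: 18.98
position: [0.4996, -0.1504, 0.2832]
ee_rot: [0.0, 0.723, 0.691, 0.0]
contact_force: [0.4, 0.5, -1.5]
width: 0.0353
gripper_force: 21.8
```

```bash
python3 chk.py
```

```text
[ 0.499 -0.156  0.282] 0.0002
[ 0.499 -0.181  0.111] 0.0036
[ 0.4995 -0.1503  0.2829] 0.03536685902576599 [-0.269  0.118 -1.722  0.027 -0.005  0.015]
```

Emit:
step_arm:
  increments:
    - {"dp": [0,0.15,-0.26],"yaw": 0,"grip": 0.3}
    - {"dp": [0,-0.24,0.24],"yaw": 0,"grip": 0.3}
    - {"dp": [0,0,0],"yaw": 0,"grip": 0.3}
    - {"dp": [0,0,0],"yaw": 0,"grip": 0.3}

```text
clock: 19.98
position: [0.4996, -0.1646, 0.2754]
ee_rot: [0.0, 0.723, 0.691, 0.0]
contact_force: [0.1, 0.4, -1.3]
width: 0.0358
gripper_force: 21.6
```

```bash
python3 chk.py
```

```text
[ 0.498 -0.17   0.275] 0.0015
[ 0.499 -0.181  0.099] 0.0043
[ 0.4995 -0.1645  0.2751] 0.035536855962283766 [ 0.205 -0.009 -2.025  0.023  0.015  0.005]
```

Emit:
step_arm:
  increments:
    - {"dp": [-0.02,-0.1,0.05],"yaw": 0.35,"grip": 0.3}
    - {"dp": [-0.02,-0.15,0.05],"yaw": 0.35,"grip": 0.3}
    - {"dp": [-0.02,-0.15,0],"yaw": 0.35,"grip": 0.3}
    - {"dp": [-0.015,-0.11,0],"yaw": 0.35,"grip": 0.3}
    - {"dp": [0,0,0],"yaw": 0,"grip": 0.3}

```text
clock: 21.1
position: [0.4843, -0.2679, 0.2949]
ee_rot: [-0.0, 0.647, 0.762, -0.0]
contact_force: [0.5, 0.4, -2.2]
width: 0.0355
gripper_force: 21.6
```

```bash
python3 chk.py; python3 - <<'E'
from h import *
a,b=cams.get_image("scene"),cams.get_image("side")
def crop(im,u,v): return cv2.resize(im[v:v+150,u:u+100],(400,600),interpolation=cv2.INTER_CUBIC)
cv2.imwrite("pics/m6.png",np.hstack([crop(a,190,160),crop(b,275,180)]))
E
```

```text
[ 0.484 -0.273  0.294] 0.0023
[ 0.487 -0.284  0.119] 0.0076
[ 0.4846 -0.2661  0.2952] 0.03569764844844618 [ 0.195 -0.011 -1.974  0.016  0.003 -0.003]
```

View pics/m6.png

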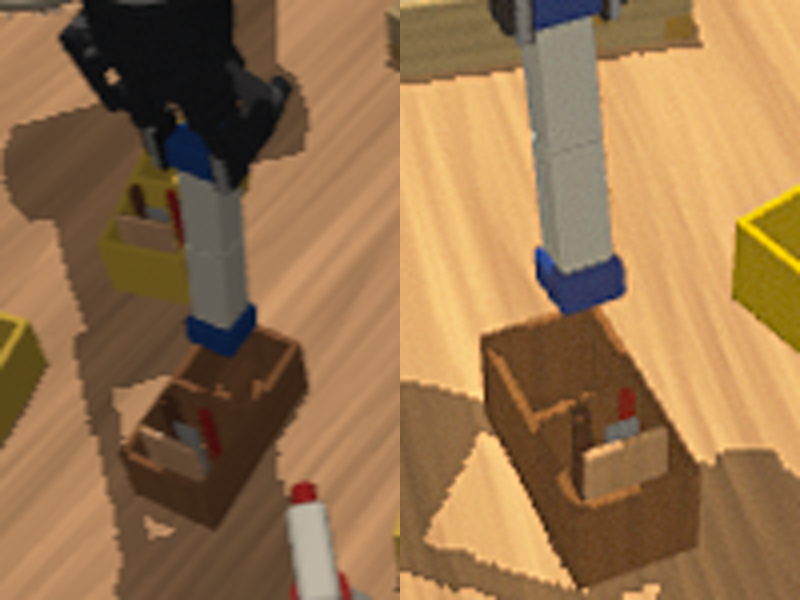

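```bash
python3 - <<'E'
from h import *
S=lambda u,v:ray("side",(275+(u-400)/4,180+v/4)); C=lambda u,v:ray("scene",(190+u/4,160+v/4))
a=tri(S(570,313),C(188,340));b=tri(S(626,293),C(236,356))
print(a,b)
# caddy rims: initial pixels
s=[(295.7,263.7),(323.7,255.7),(350,299),(322,307.3)];t=[(245.7,238.3),(266.7,246.3),(242.3,283),(221,274)]
# match FL,FR,NR,NL
q=[tri(ray("side",x),ray("scene",y)) for x,y in zip(s,t)]
for x in q: print(x[0].round(4),round(x[1],4))
Q=np.array([x[0] for x in q]);f=(Q[0]+Q[1])/2;n=(Q[2]+Q[3])/2;u=(f-n)/np.linalg.norm(f-n);print("free",(f+n)/2+.0305*u,u)
m=(a[0]+b[0])/2;print("bottom centre",m+u*.018)
E
```

```text
(array([ 0.47802356, -0.30286155,  0.12223836]), np.float64(0.0004370489963668091)) (array([ 0.50913799, -0.29237013,  0.11732071]), np.float64(0.0005772845368205172))
[ 0.4462 -0.2459  0.0558] 0.0046
[ 0.5099 -0.2309  0.0489] 0.002
[ 0.5288 -0.3564  0.0483] 0.001
[ 0.4688 -0.3708  0.0587] 0.0011
free [ 0.48344141 -0.27090114  0.05265686] [-0.16344814  0.98650715 -0.00939957]
bottom centre [ 0.49063871 -0.27985871  0.11961034]
```

Emit:
step_arm:
  increments:
    - {"dp": [-0.025,0.025,0],"yaw": 0,"grip": 0.3}
    - {"dp": [0,0,-0.15],"yaw": 0,"grip": 0.3}
    - {"dp": [0,0,-0.15],"yaw": 0,"grip": 0.3}
    - {"dp": [0,0,-0.08],"yaw": 0,"grip": 0.3}
    - {"dp": [0,0,0],"yaw": 0,"grip": 0.3}

```text
clock: 22.32
position: [0.4788, -0.2611, 0.2182]
ee_rot: [-0.001, 0.646, 0.763, -0.0]
contact_force: [0.6, 0.1, -0.8]
width: 0.0357
gripper_force: 21.5
```

```bash
python3 - <<'E'
from h import *
M=[]
for i in range(6):
    im=cams.get_image("scene" if i%2 else "side"); t=manip.get_state(); M.append(np.r_[t["contact_force"],t["moment"]])
    if i==4:b=im
a=im
print(t["position"],np.mean(M,0).round(3))
def crop(im,u,v): return cv2.resize(im[v:v+150,u:u+100],(400,600),interpolation=cv2.INTER_CUBIC)
cv2.imwrite("pics/m7.png",np.hstack([crop(a,190,160),crop(b,275,180)]))
E
```

```text
[ 0.48001834 -0.26197869  0.22025095] [-2.290e-01  1.940e-01 -1.752e+00  1.800e-02  1.300e-02  1.000e-03]
```

View pics/m7.png

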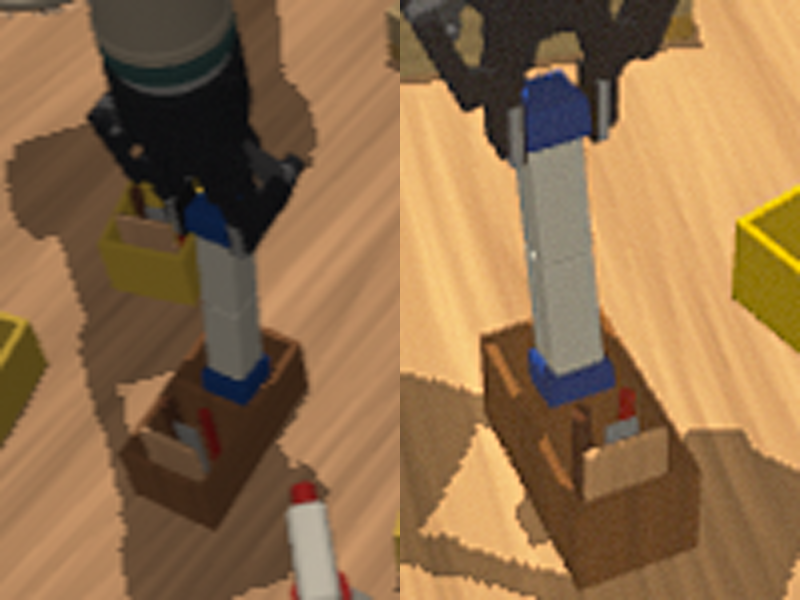

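Emit:
step_arm:
  increments:
    - {"dp": [0,0.015,-0.05],"yaw": 0,"grip": 0.3}
    - {"dp": [0,0,-0.06],"yaw": 0,"grip": 0.3}
    - {"dp": [0,0,-0.03],"yaw": 0,"grip": 0.3}
    - {"dp": [0,0,0],"yaw": 0,"grip": 0.3}

```text
clock: 23.12
position: [0.4791, -0.2583, 0.1902]
ee_rot: [-0.001, 0.646, 0.763, -0.0]
contact_force: [0.7, -0.5, -2.3]
width: 0.0355
gripper_force: 21.6
```

Emit:
step_arm:
  increments:
    - {"dp": [0,0,-0.01],"yaw": 0,"grip": 0.3}
    - {"dp": [0,0,-0.01],"yaw": 0,"grip": 0.3}
    - {"dp": [0,0,0],"yaw": 0,"grip": 0.3}

```text
clock: 23.5
position: [0.4795, -0.2586, 0.1871]
ee_rot: [0.0, 0.646, 0.763, 0.0]
contact_force: [-0.3, -0.1, -1.1]
width: 0.0356
gripper_force: 21.5
```

Emit:
step_arm:
  increments:
    - {"dp": [0,0,-0.01],"yaw": 0,"grip": 0.3}
    - {"dp": [0,0,-0.01],"yaw": 0,"grip": 0.3}
    - {"dp": [0,0,0],"yaw": 0,"grip": 0.3}

```text
clock: 23.88
position: [0.4803, -0.2595, 0.1861]
ee_rot: [0.002, 0.646, 0.763, -0.0]
contact_force: [-1.6, 1.3, 12.8]
width: 0.0356
gripper_force: 23.4
```

Emit:
step_arm:
  increments:
    - {"dp": [0,0,-0.008],"yaw": 0,"grip": 0.3}
    - {"dp": [0,0,0],"yaw": 0,"grip": 0.3}

```text
clock: 24.12
position: [0.4809, -0.2602, 0.186]
ee_rot: [0.004, 0.646, 0.763, -0.0]
contact_force: [-2.3, 0.6, 17.1]
width: 0.0357
gripper_force: 24.4
```

Emit:
step_arm:
  increments:
    - {"dp": [0,0,0.015],"yaw": 0,"grip": 0.3}
    - {"dp": [0,0,0],"yaw": 0,"grip": 0.3}

```text
clock: 24.38
position: [0.4803, -0.2593, 0.186]
ee_rot: [0.002, 0.646, 0.763, 0.0]
contact_force: [-0.5, -0.4, 8.2]
width: 0.0354
gripper_force: 23.0
```

Emit:
step_arm:
  increments:
    - {"dp": [0,0,0],"yaw": 0,"grip": 0.5}
    - {"dp": [0,0,0],"yaw": 0,"grip": 0.6}
    - {"dp": [0,0,0],"yaw": 0,"grip": 0.65}
    - {"dp": [0,0,0],"yaw": 0,"grip": 0.65}

```text
clock: 24.88
position: [0.4794, -0.2585, 0.1842]
ee_rot: [-0.0, 0.646, 0.763, 0.0]
contact_force: [0.3, -0.2, -0.7]
width: 0.0552
gripper_force: 0.0
```

```bash
python3 chk.py
```

```text
[ 0.4795 -0.2586  0.1845] 0.05536043356244393 [-0.173 -0.193  0.02  -0.009 -0.015  0.002]
```

Emit:
step_arm:
  increments:
    - {"dp": [0,0,0.1],"yaw": 0,"grip": 0.65}
    - {"dp": [0,0,0.25],"yaw": 0,"grip": 0.65}
    - {"dp": [0,0,0.25],"yaw": 0,"grip": 0.65}
    - {"dp": [-0.1,0.25,0.1],"yaw": 0,"grip": 0.65}
    - {"dp": [-0.1,0.25,0],"yaw": 0,"grip": 0.65}

```text
clock: 26.0
position: [0.44, -0.1583, 0.3265]
ee_rot: [0.002, 0.647, 0.763, 0.001]
contact_force: [1.4, 1.0, -0.9]
width: 0.0557
gripper_force: 0.0
```

```bash
python3 - <<'E'
from h import *
for k in range(6): cams.get_image("side")
print(manip.get_state()["position"])
for n in("scene","side"):
    i=cams.get_image(n);h=cv2.cvtColor(i,cv2.COLOR_BGR2HSV);m=cv2.inRange(h,(105,120,40),(130,255,255))
    k,l,st,c=cv2.connectedComponentsWithStats(m)
    for j in range(1,k):
        if st[j,4]>10: print(n,st[j],c[j].round(1), onz(n,c[j],.18).round(3))
    w=cv2.inRange(h,(0,0,110),(179,45,255));P=proj(n,[.482,-.272,.13]);u,v=P.round().astype(int)
    q=w[v-60:v+60,u-40:u+40];k,l,st,c=cv2.connectedComponentsWithStats(q)
    print(n,"predicted top/bottom",proj(n,[.482,-.272,.186]).round(),proj(n,[.482,-.272,.03]).round(),[(s[:5]+[u-40,v-60,0,0,0]).tolist() for s in st[1:] if s[4]>100])
# lid edge check: dark inner lid region extents in side view
h=cv2.cvtColor(cams.get_image("side"),cv2.COLOR_BGR2HSV)
for th in(1.4,1.55,1.7,1.8): 
    print(th,proj("side",[.375,.262-.218*np.cos(th),.056+.218*np.sin(th)]).round(1),proj("scene",[.66,.25-.218*np.cos(th),.056+.218*np.sin(th)]).round(1))
cv2.imwrite("pics/f.png",cv2.cvtColor(h,cv2.COLOR_HSV2BGR))
print([h[v,280].tolist() for v in range(55,110,4)])
E
```

```text
[ 0.43991372 -0.15930287  0.32448867]
scene [296 134  60  48 780] [326.3 156.8] [0.523 0.048 0.18 ]
scene [234 220  17  17 201] [242.1 228.1] [ 0.487 -0.28   0.18 ]
scene predicted top/bottom [242. 224.] [250. 255.] []
side [241 140  51  43 955] [265.6 161.1] [ 0.427 -0.034  0.18 ]
side [305 218  16  16  30] [309.8 223.2] [ 0.474 -0.263  0.18 ]
side predicted top/bottom [315. 223.] [316. 279.] [[308, 236, 17, 45, 522]]
1.4 [224.5  77.3] [399.7 119.8]
1.55 [222.9  70.7] [405.1 112.7]
1.7 [221.7  66.2] [410.  107.3]
1.8 [221.   64.3] [413.  104.5]
[[81, 94, 54], [60, 6, 81], [36, 24, 108], [0, 0, 39], [168, 40, 32], [30, 59, 39], [34, 44, 41], [45, 28, 36], [60, 8, 34], [15, 38, 40], [13, 53, 34], [30, 21, 37], [0, 26, 39], [40, 19, 40]]
```

```bash
python3 - <<'E'
import cv2,numpy as np
b=cv2.imread("pics/f.png");h=cv2.cvtColor(b,cv2.COLOR_BGR2HSV)
# lid frame wood: yellowish hue, S>60
w=cv2.inRange(h,(15,70,60),(32,255,255));d=cv2.inRange(h,(0,0,20),(179,70,75))
for u in(226,229,232,240,325): print(u,"wood rows",np.where(w[45:135,u])[0][[0,-1]]+45 if w[45:135,u].any() else None,"dark",(np.where(d[45:135,u])[0]+45)[:3])
cv2.imwrite("pics/f2.png",cv2.resize(b[40:300,190:360],(510,780)))
E
```

```text
226 wood rows [ 62 134] dark []
229 wood rows [ 62 134] dark [72 73 74]
232 wood rows [ 62 134] dark [76 80 92]
240 wood rows [61 67] dark [69 97 98]
325 wood rows [ 54 134] dark []
```

```bash
python3 -c "
from rig import ticket
print(ticket.sign_off())"
```

```text
the job is handed in; nothing more can be done
None
```

The job is handed in. The lid stands open at about 1.7 rad, and the blue-capped tube from the green bay stands upright, heavy end down, in the caddy's empty compartment. I never moved to touch the other tubes, the bowl, the spray bottle or the clay knife, and the camera measurements after release agreed with this result. I overran one limit: I viewed 11 pictures instead of 10.

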